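# Close the drip tray and start the dish drier

## Robot

A 6-joint arm with a two-finger parallel gripper is mounted at the origin on the work surface. World frame = base frame: x ahead of the robot, y to its left, z up, the work surface at z = 0. Lengths are in m, angles in rad, forces in N, time in s.
With the tool pointing down it reaches from about 0.425 to 0.95 m from the base axis. Payload 3.5 kg.
Tool frame: the origin (TCP) lies midway between the tips of the shut fingers; the grasp point (between the pads) lies 19 mm behind it; z points along the fingers, y is the line along which they close (so a half turn about z gives the same grasp; the last joint's range is limited). The gripper opens to 85 mm and grips with 20 to 120 N. Pads are 22 mm wide; open, the fingers measure 114 mm over their backs; the gripper's body (76 mm by 85 mm) begins 54 mm behind the grasp point. The pads swing forward as they close: fully open they stand 13 mm farther back than shut.
Start: joints at [-1.331, 0.286, 1.577, -0, 1.279, -0.15], TCP at [0.257, -0.624, 0.231] pointing down, gripper open.
Joint ranges: [-2.77, 2.77], [-0.9, 2.22], [0.21, 2.48], [-1.53, 4.67], [0.24, 2.81], [-2.84, 2.84]. Speed limits (rad/s): [2.79, 2.79, 3.14, 3.14, 3.14, 3.14].

## Interface

Orientations are given as a unit quaternion [x, y, z, w].
In Python, from plant import ctrl gives the robot as it stands.
- The arm moves only by the tool send_rows, never from a script. Its argument "series" is a list that holds one entry, the list of rows, each a list of 7 numbers: the shift along the tool's x, y, z in cm, then the turn, a rotation vector about the tool's x, y, z in rad, then the opening, from -1 (shut) to 1 (fully open). In form: [[[x, y, z, rx, ry, rz, jaw], ...]]. A call has 1 to 10 rows; each row shifts and turns the commanded pose from where the row before left it, along the tool's axes as they then stand; what a row does not reach is not made up. A row lasts 1/8 s, in which the tool goes at most 62.5 mm and 10.7 degrees, less where a joint would pass 70% of its speed; a pose out of reach is approached as far as the arm can. A call is refused whole if a number of a shift passes 6.25 or a number of a turn 0.188, either way. A call with a gripper value outside its range is refused whole. The fingers move at their own pace and stop on an object; "force" is the grip in N (left out, the last holds). Time passes only in rows, so rows that do not move let the fingers close. It gives the time, the measured TCP pose, the force, the opening and the grip force at its end, in the units of the state.
- ctrl.get_state(): the state, without advancing time (a new reading comes with each control period).
- ctrl.read_camera(name): name is "scene" or "top" or "wrist"; returns a dict with "img" (400x640x3 uint8, red, green, blue), "fx", "fy", "cx", "cy" (pixels), "R" (3x3) and "t" (3): a world point X has camera coordinates R X + t; the wrist camera has in their place "hand_eye" (4x4, takes a point from camera to tool coordinates, whose origin is the TCP and whose axes are the flange's). Camera axes: x right, y down, z forward; pixel columns grow to the right and rows downward; lengths in m; the calibration is good to about 2 mm. The wrist camera is an equidistant fisheye: a pixel r from the principal point sees the ray r / f radians off the axis. A picture is of the moment at which its call begins: read the wrist's pose just before it. There is no depth.
- ctrl.sign_off(): hands the job in; it is judged then, once.
The state is a dict: "time": time; "qpos": joint angles; "dq": joint speeds; "joint_efforts": joint torques, N m; "eef_pos": TCP position; "tcp_rot": TCP orientation; "contact_force": force on the tool from outside, world axes, zero at the start; "wrist_torque": the same for the moment, N m; "opening": opening from 0.0 (shut) to 1.0 (fully open); "finger_force": force on a finger pad.
Only numpy, scipy, OpenCV 4.12 (cv2) and the standard library are available. Lean on these libraries where they do the work, as an engineer would, in place of code of your own. Each camera call takes 0.05 s, during which the arm holds its last target. There are 200 camera calls.

## Task

The dish drier's drip tray has been left sticking out: push it fully home with the fingertips, then press the blue button lightly, all the way down, to start the drying, and withdraw. Leave the yellow and red buttons untouched, and do not move the mug, bowl, soap bottle or wine glass.

Things in the scene. Friction and masses are not known exactly. Their poses are not given: they have to be found in the camera images.
- drier: fixed low steel dish drier: 280 mm deep (x -130 to +150), 515 mm wide (y -260 to +255), deck 70 mm high; front faces its -x (to the robot); origin at the underside, y left, z up. Its rear left (x over 0, y over -10) carries a rack of fixed plates up to 220 mm high; on its right, 90 mm forward of the origin, three buttons in a row along y, 55 mm apart, colours in any order
- tray (a joint): the drip tray, which slides straight in along the drier's +x. Value: how far it sticks out in m, 0 is fully home (against a hard stop), starts 0.025 to 0.05; friction about 2 N, stays where it is left
- tray_front (a point): centre of the tray's flat upright aluminium front face, 240 mm wide along the drier's y, from 8 to 54 mm above the worktop (this point 31 mm up); axes as the drier's, the face looks to -x. When fully home it still stands 15 mm proud of the drier's case
- blue (a joint): blue push button on the drier's deck: cap 28 mm across, on a fixed round black housing 44 mm across and 12 mm high. Value: how far it is pressed, 0 up to 0.010 m fully down; a spring returns it. About 2 N starts it moving, 7 N takes it fully down
- blue_top (a point): centre of the blue button's cap top; 26 mm above the deck (96 mm above the worktop) when up; presses straight down
- blue_base: black housing of the blue button, with the button; origin at its underside on the deck. The button is broken by more than 30 N
- yellow (a joint): yellow push button on the drier's deck: cap 28 mm across, on a fixed round black housing 44 mm across and 12 mm high. Value: how far it is pressed, 0 up to 0.010 m fully down; a spring returns it. About 2 N starts it moving, 7 N takes it fully down
- yellow_top (a point): centre of the yellow button's cap top, 96 mm above the worktop
- yellow_base: black housing of the yellow button, with the button; origin at its underside on the deck
- red (a joint): red push button on the drier's deck: cap 28 mm across, on a fixed round black housing 44 mm across and 12 mm high. Value: how far it is pressed, 0 up to 0.010 m fully down; a spring returns it. About 2 N starts it moving, 7 N takes it fully down
- red_top (a point): centre of the red button's cap top, 96 mm above the worktop
- red_base: black housing of the red button, with the button; origin at its underside on the deck
- mug: loose white mug, 76 mm across, 88 mm high, handle to its +y reaching 72 mm from its axis; on the worktop in front of the button side of the drier; origin at the centre of its underside, z up
- bowl: loose white bowl, 120 mm across, 55 mm high, standing on the drier's deck behind the buttons; origin at the centre of its underside, z up
- soap: loose green bottle of washing-up soap, 58 mm across, 170 mm high, on the worktop left of the drier; origin at the centre of its underside, z up
- glass: loose wine glass, 70 mm across, 165 mm high, foot 64 mm across, on the worktop left of the drier; origin at the centre of its underside, z up

How it is judged:
On the way, in this order (a step that is already met when the one before it is completed fails the run):
1. the tray is pushed fully home (within 5 mm) (value of joint tray below 0.005 m), for 0.1 s.
2. the blue button is pressed down (5 mm or more of its 10 mm) by the fingers (value of joint blue above 0.005 m and contact force between the fingers and blue_base above 0.5 N), for 0.05 s.
At the end, for the whole second after the job is handed in: The tray is home within 6 mm, all three buttons are up again (within 2 mm), and the mug, bowl, soap bottle and wine glass stand upright, at rest, within 15 mm of where they began (value of joint tray below 0.006 m and value of joint each of blue, yellow, red below 0.002 m and distance of each of mug, bowl, soap, glass from where it was at the start of the episode below 0.015 m and angle between each of mug, bowl, soap, glass's own z axis and vertical below 0.15 rad and linear speed of each of mug, bowl, soap, glass below 0.02 m/s); the robot touches nothing.
It fails at once if the blue button is pressed while the tray is still out (value of joint blue above 0.003 m and value of joint tray above 0.006 m).
It fails at once if the blue button is pressed with more than 30 N (contact force between anything else and blue_base above 30 N).
It fails at once if the yellow or red button or its housing is touched (value of joint any of yellow, red above 0.002 m or contact force between anything else and yellow_base above 1 N or contact force between anything else and red_base above 1 N).
It fails at once if the mug, bowl, soap bottle or wine glass is shifted, lifted or tipped (distance of any of mug, bowl, soap, glass from where it was at the start of the episode above 0.02 m or angle between any of mug, bowl, soap, glass's own z axis and vertical above 0.3 rad).
It also fails if it takes over 45 s, if anything falls off the work surface, if the arm or the gripper's body presses on something with over 40 N, if the wrist force passes 120 N, or if a joint passes its speed limit or range.

## Working session

There is one attempt and no reset: what is moved stays moved. The work goes in short steps, Python scripts to look and compute and a tool call to move; the robot and the scene stay as the last step left them, time stands still between calls to the robot, and variables do not carry over. Pictures are saved under pics/ and viewed, at most 10 in all, crops included, and the job is handed in when it is done.

Besides the shell and the picture viewer there is one more tool, called after ">>>" as name(argument=value, ...), one argument or row to a line, values as JSON. send_rows: Moves the arm, as the interface text tells. Its arguments: {"type":"object","properties":{"series":{"type":"array"},"force":{"type":"number"}},"required":["series"]}

```bash
mkdir -p pics; python3 - <<'E'
from plant import ctrl
import cv2,numpy as np
s=ctrl.get_state();print(s['eef_pos'],s['tcp_rot'],s['contact_force'])
for n in("scene","top"):
    c=ctrl.read_camera(n);cv2.imwrite(f'pics/{n}0.png',c['img'][:,:,::-1])
    print(n,c['fx'],c['fy'],c['cx'],c['cy'],np.round(c['R'],4).tolist(),c['t'])
    np.savez(f'{n}0.npz',**c)
E
```

```text
[ 0.25636889 -0.62371831  0.22992999] [ 9.81063787e-01  1.93681353e-01 -6.70895197e-05 -1.17290200e-03] [-0.24664679 -0.13597373  0.04888747]
scene 411.12467695717925 411.12467695717925 320.0013097830337 201.69751543278582 [[-0.2124, 0.977, -0.0194], [0.5923, 0.1129, -0.7978], [-0.7772, -0.1809, -0.6027]] [ 0.02028547 -0.31706899  1.52066586]
top 471.6645927008124 471.6645927008124 314.59787469910236 196.96412610114294 [[0.0157, -0.9998, 0.0103], [-0.9935, -0.0168, -0.1124], [0.1126, -0.0085, -0.9936]] [0.09841886 0.6405462  1.11823245]
```

View pics/top0.png

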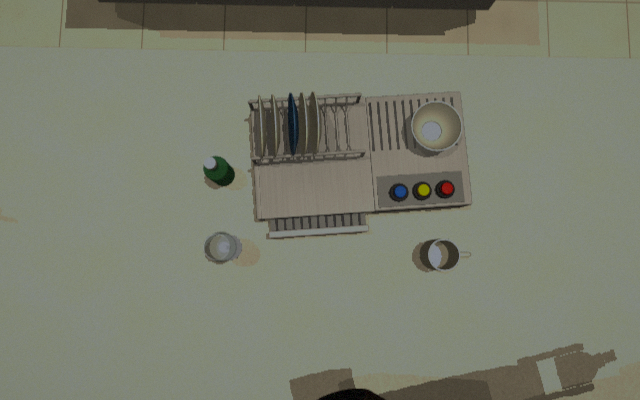

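View pics/scene0.png

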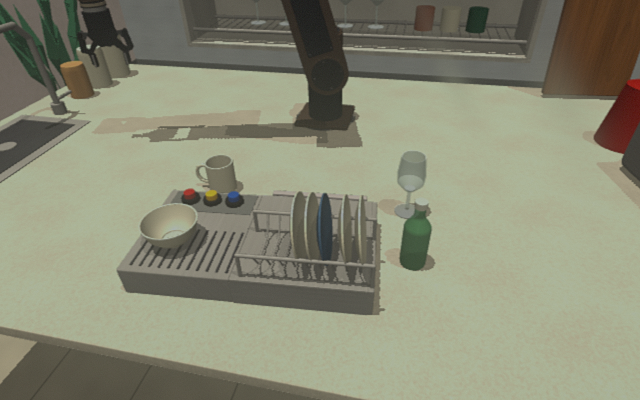

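The top view shows the tray lip from about (270,234) to (367,229), and the blue cap at (400,191), yellow at (423,190), red at (446,188). The mug is at (438,255) and the glass at (222,248). The scene view confirms this layout.

```bash
cat > h.py <<'E'
import numpy as np,cv2
def ray(c,u,v,z):
    R,t=np.array(c['R']),np.array(c['t'])
    o=-R.T@t;d=R.T@np.array([(u-c['cx'])/c['fx'],(v-c['cy'])/c['fy'],1])
    return o+d*(z-o[2])/d[2]
def blobs(img,hsvlo,hsvhi,roi):
    x0,y0,x1,y1=roi
    h=cv2.cvtColor(img[y0:y1,x0:x1],cv2.COLOR_RGB2HSV)
    m=cv2.inRange(h,hsvlo,hsvhi);n,_,st,ce=cv2.connectedComponentsWithStats(m)
    i=1+np.argmax(st[1:,4]);return ce[i]+[x0,y0],st[i]+np.array([x0,y0,0,0,0])
E
python3 - <<'E'
from h import *
for n,rs in(("top",dict(blue=(390,180,410,202),yellow=(414,180,433,200),red=(436,178,458,200))),("scene",dict(blue=(222,186,246,212),yellow=(203,186,222,208),red=(180,186,202,205)))):
    c=np.load(n+'0.npz')
    for k,lo,hi in(('blue',(100,120,60),(125,255,255)),('yellow',(20,150,90),(35,255,255)),('red',(0,150,90),(8,255,255))):
        p,st=blobs(c['img'],lo,hi,rs[k]);print(n,k,p.round(1),st,ray(c,*p,.096).round(4))
c=np.load('top0.npz');im=c['img']
g=cv2.cvtColor(im,cv2.COLOR_RGB2GRAY)
for u in range(274,366,12): print(u,g[210:246,u])
cr=im[170:280,200:480];cv2.imwrite('pics/crop.png',cv2.resize(cr[:,:,::-1],None,fx=2.85,fy=2.85,interpolation=cv2.INTER_CUBIC))
for nm,u,v,z in(('mugtop',438,253,.088),('glass',222,248,.16),('drFL',258,219,.07),('drFR',470,206,.07),('drBR',461,93,.07),('trayL',270,236,.054),('trayR',368,230,.054),('mugL',420,254,.088)): print(nm,ray(c,u,v,z).round(4))
E
```

```text
top blue [400.  191.2] [395 186  11  12 112] [ 0.6489 -0.089   0.096 ]
top yellow [423.2 189.5] [418 184  11  12 103] [ 0.6538 -0.143   0.096 ]
top red [446.9 187.8] [442 182  11  12  98] [ 0.6588 -0.1984  0.096 ]
scene blue [232.9 194.6] [228 192  11   6  53] [ 0.6529 -0.0875  0.096 ]
scene yellow [210.9 194.6] [206 190  11  10  87] [ 0.6628 -0.1391  0.096 ]
scene red [188.7 191.9] [184 189  11   7  51] [ 0.6623 -0.1964  0.096 ]
274 [123 122 124 124 126 126 127 103  68  72  86  92  96  93  93  94  90  91
  96  92  83 108 130 132 134 135 131  91  61 112 134 134 135 132 135 135]
286 [125 125 126 127 129 126 118  84  44  72  90  89  91  88  79  77  81  81
  65  49  96 129 132 137 135 131 100  66 107 126 131 134 134 133 137 132]
298 [124 128 126 126 127 120  85  42  72  93  92  93  93  89  91  93  97  92
  92 107 127 137 136 135 137 106  69 106 130 131 133 131 134 137 133 136]
310 [128 128 125 126 127  93  56  63  58  47  51  48  51  49  52  48  49  49
  75 118 130 136 133 135 119  81 103 126 129 136 134 134 134 137 134 134]
322 [126 128 127 130  97  72  89  93  95  93  96  94  94  93  95  94  93  92
 114 134 135 138 136 126  92  66 110 133 134 135 134 135 135 135 134 133]
334 [125 124 130 103  49  42  50  51  54  52  51  50  57  53  54  57  60 106
 131 136 136 133 128  93  62 107 133 136 134 135 134 134 133 133 135 137]
346 [128 128 107  63  67  88  93  96  95  94  95  97  96  95  93  86 108 130
 136 140 134 130  93  60 106 129 132 135 135 135 136 135 134 138 135 133]
358 [130 120  78  43  54  55  52  58  53  56  54  70  82  84  80 105 131 136
 132 137 133  97  60 110 130 133 132 135 136 135 134 136 135 134 134 134]
mugtop [ 0.5075 -0.1778  0.088 ]
glass [0.511  0.3073 0.16  ]
drFL [0.5804 0.2417 0.07  ]
drFR [ 0.6196 -0.2604  0.07  ]
drBR [ 0.8964 -0.2443  0.07  ]
trayL [0.5414 0.2138 0.054 ]
trayR [ 0.5594 -0.0199  0.054 ]
mugL [ 0.5046 -0.1361  0.088 ]
```

View pics/crop.png

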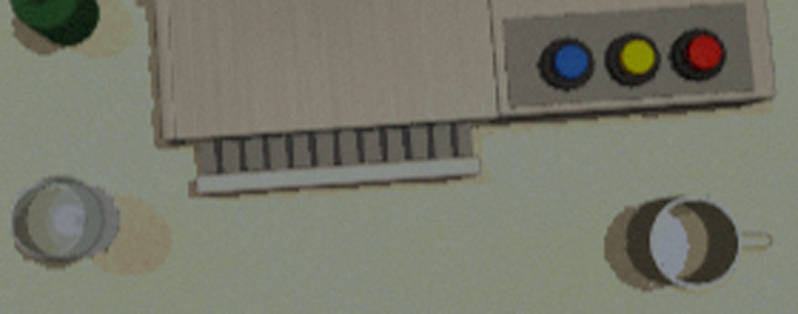

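>>> send_rows(
  series=[
    [[0, 0, 0, 0, 0, 0.155, -1], [0, 0, 0, 0, 0, 0.155, -1], [1.9, -4.3, 0, 0, 0, 0, -1], [1.9, -4.3, 0, 0, 0, 0, -1], [1.9, -4.3, 0, 0, 0, 0, -1], [1.9, -4.3, 0, 0, 0, 0, -1], [1.9, -4.3, 0, 0, 0, 0, -1], [1.9, -4.3, 0, 0, 0, 0, -1], [1.9, -4.3, 0, 0, 0, 0, -1], [1.9, -4.3, 0, 0, 0, 0, -1]],
  ],
)

```text
time: 1.35
eef_pos: [0.3807, -0.2676, 0.2309]
tcp_rot: [0.999, 0.04, -0.0, -0.0]
contact_force: [-1.0, -0.5, -0.1]
opening: 0.004
finger_force: 0.0
```

>>> send_rows(
  series=[
    [[1.9, -4.3, 0, 0, 0, 0, -1], [1.9, -4.3, 0, 0, 0, 0, -1], [1.9, -4.3, 0, 0, 0, 0, -1], [1.9, -4.3, 0, 0, 0, 0, -1], [1.9, -4.3, 0, 0, 0, 0, -1], [1.9, -4.3, 0, 0, 0, 0, -1], [0.9, -4.3, 0, 0, 0, 0, -1], [0, -4.3, 0, 0, 0, 0, -1], [0, 0, 0, 0, 0, 0, -1]],
  ],
)

```text
time: 2.48
eef_pos: [0.475, 0.0856, 0.2307]
tcp_rot: [0.999, 0.042, -0.001, -0.0]
contact_force: [0.5, -0.7, -0.7]
opening: 0.0
finger_force: 0.0
```

>>> send_rows(
  series=[
    [[0, 0, 4.5, 0, 0, 0, -1], [0, 0, 4.5, 0, 0, 0, -1], [0, 0, 4.5, 0, 0, 0, -1], [0, 0, 4.5, 0, 0, 0, -1], [0, 0, 2.0, 0, 0, 0, -1], [0, 0, 0, 0, 0, 0, -1], [2, 0, 0, 0, 0, 0, -1], [2, 0, 0, 0, 0, 0, -1], [0, 0, 0, 0, 0, 0, -1]],
  ],
)

```text
time: 3.6
eef_pos: [0.5181, 0.086, 0.0333]
tcp_rot: [0.999, 0.04, 0.002, 0.0]
contact_force: [-0.5, -0.4, 0.1]
opening: -0.0
finger_force: 0.0
```

>>> send_rows(
  series=[
    [[0.6, 0, 0, 0, 0, 0, -1], [0.6, 0, 0, 0, 0, 0, -1], [0.6, 0, 0, 0, 0, 0, -1], [0.6, 0, 0, 0, 0, 0, -1], [0.6, 0, 0, 0, 0, 0, -1], [0.6, 0, 0, 0, 0, 0, -1], [0, 0, 0, 0, 0, 0, -1]],
  ],
)

```text
time: 4.47
eef_pos: [0.5524, 0.0895, 0.0313]
tcp_rot: [0.999, 0.04, 0.001, 0.0]
contact_force: [0.4, -0.2, 0.5]
opening: -0.0
finger_force: 0.0
```

>>> send_rows(
  series=[
    [[0.3, 0, 0, 0, 0, 0, -1], [0.3, 0, 0, 0, 0, 0, -1], [0.3, 0, 0, 0, 0, 0, -1]],
  ],
)

```text
time: 4.85
eef_pos: [0.5604, 0.0902, 0.0312]
tcp_rot: [0.999, 0.04, -0.0, -0.0]
contact_force: [-2.0, -0.4, 1.1]
opening: -0.006
finger_force: 1.0
```

>>> send_rows(
  series=[
    [[0.3, 0, 0, 0, 0, 0, -1], [0.3, 0, 0, 0, 0, 0, -1]],
  ],
)

```text
time: 5.1
eef_pos: [0.5658, 0.0907, 0.0311]
tcp_rot: [0.999, 0.04, -0.001, -0.0]
contact_force: [-8.0, -0.9, 6.8]
opening: 0.001
finger_force: 4.2
```

>>> send_rows(
  series=[
    [[0.2, 0, 0, 0, 0, 0, -1], [0.0, 0, 0, 0, 0, 0, -1]],
  ],
)

```text
time: 5.35
eef_pos: [0.5657, 0.0907, 0.0312]
tcp_rot: [0.999, 0.04, -0.004, 0.0]
contact_force: [-9.4, -1.1, 8.4]
opening: -0.002
finger_force: 5.4
```

```bash
python3 - <<'E'
from plant import ctrl
import cv2,numpy as np
print(ctrl.get_state()['eef_pos'],ctrl.get_state()['contact_force'])
c=ctrl.read_camera("top");np.savez('top1.npz',**c)
cv2.imwrite('pics/crop1.png',cv2.resize(c['img'][170:280,200:480,::-1],None,fx=2.85,fy=2.85,interpolation=cv2.INTER_CUBIC))
E
```

```text
[0.56571967 0.09069523 0.03118477] [-9.38856699 -1.1231348   8.39347309]
```

View pics/crop1.png

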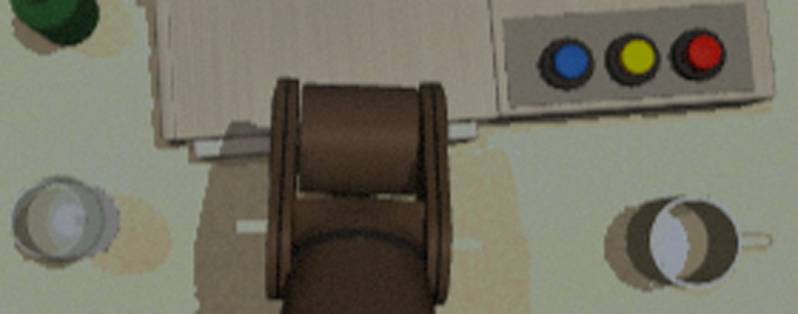

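The tray lip is now close against the case: lip front at crop (230,157), or pixel (281,225). I'll check the protrusion numerically after backing off.

>>> send_rows(
  series=[
    [[-2, 0, 0, 0, 0, 0, -1], [-4, 0, 0, 0, 0, 0, -1], [0, 0, -5, 0, 0, 0, -1], [0, 0, -5, 0, 0, 0, -1], [0, 0, -5, 0, 0, 0, -1], [-4, 0, 0, 0, 0, 0, -1], [-3, 0, 0, 0, 0, 0, -1], [0, 0, 0, 0, 0, 0, -1]],
  ],
)

```text
time: 6.4
eef_pos: [0.4384, 0.0805, 0.1816]
tcp_rot: [0.999, 0.04, 0.001, 0.0]
contact_force: [0.0, 0.1, 0.8]
opening: -0.001
finger_force: 0.0
```

```bash
python3 - <<'E'
from plant import ctrl
from h import *
print(ctrl.get_state()['eef_pos'],ctrl.get_state()['contact_force'])
c=ctrl.read_camera("top");np.savez('top2.npz',**c)
def edge(c,u,r0,r1,z):  # sharpest fall with row, bright->dark
    g=cv2.GaussianBlur(cv2.cvtColor(c['img'],cv2.COLOR_RGB2GRAY),(3,3),0)[:,u].astype(float)
    d=np.diff(g[r0:r1]);i=int(np.argmin(d));w=-np.minimum(d[max(i-1,0):i+2],0)
    r=r0+max(i-1,0)+(w*np.arange(len(w))).sum()/w.sum()+.5
    return r,ray(c,u,r,z)
c0=np.load('top0.npz')
for u in (282,290,345,353):
    mid=int(236-(u-270)*.062)
    k=edge(c0,u,206,222,.07);o=edge(c0,u,mid-5,mid+5,.054);n=edge(c,u,int(k[0])+5,int(k[0])+14,.054)
    print(u,round(k[0],1),round(o[0],1),round(n[0],1),'case',k[1][:2].round(4),'before',(k[1]-o[1])[0].round(4),'now',(k[1]-n[1])[0].round(4))
E
```

```text
[0.43840049 0.08046465 0.18160599] [0.01316946 0.09912884 0.79757985]
282 216.8 236.1 223.4 case [0.5866 0.1853] before 0.0451 now 0.0148
290 216.1 235.5 222.7 case [0.5885 0.1665] before 0.0451 now 0.0145
345 212.3 231.6 219.0 case [0.5998 0.0367] before 0.045 now 0.015
353 211.7 231.2 218.4 case [0.6014 0.0177] before 0.0455 now 0.0148
```

The lip now stands 15 mm proud of the case, which means the tray is home. Next is the blue button.

>>> send_rows(
  series=[
    [[3.95, 3.7, 0, 0, 0, 0, -1], [3.95, 3.7, 0, 0, 0, 0, -1], [3.95, 3.7, 0, 0, 0, 0, -1], [3.95, 3.7, 0, 0, 0, 0, -1], [3.95, 3.7, 0, 0, 0, 0, -1], [0, 0, 0, 0, 0, 0, -1], [0, 0, 3, 0, 0, 0, -1], [0, 0, 3, 0, 0, 0, -1], [0, 0, 0, 0, 0, 0, -1]],
  ],
)

```text
time: 7.58
eef_pos: [0.6485, -0.0871, 0.1178]
tcp_rot: [0.999, 0.04, -0.003, -0.001]
contact_force: [0.3, 0.4, -0.1]
opening: 0.003
finger_force: 0.0
```

```bash
python3 - <<'E'
from plant import ctrl
import cv2
print(ctrl.get_state()['eef_pos'],ctrl.get_state()['contact_force'])
c=ctrl.read_camera("wrist");s=ctrl.read_camera("scene")
print(c['fx'],c['cx'],c['cy'],c['hand_eye'])
import numpy as np
cv2.imwrite('pics/w.png',np.hstack([cv2.resize(c['img'],(400,250)),cv2.resize(s['img'][140:240,140:300],(400,250))])[:,:,::-1])
E
```

```text
[ 0.64851761 -0.08705358  0.11784811] [ 0.339894    0.4249764  -0.11406877]
309.70691628693146 321.1893896710774 200.20087964985817 [[ 6.11055686e-04 -9.58641626e-01 -2.84615282e-01  7.29321290e-02]
 [ 9.99999688e-01  7.28129492e-04 -3.05534349e-04 -3.12760723e-04]
 [ 5.00134725e-04 -2.84615006e-01  9.58641773e-01 -1.41792314e-01]
 [ 0.00000000e+00  0.00000000e+00  0.00000000e+00  1.00000000e+00]]
```

View pics/w.png

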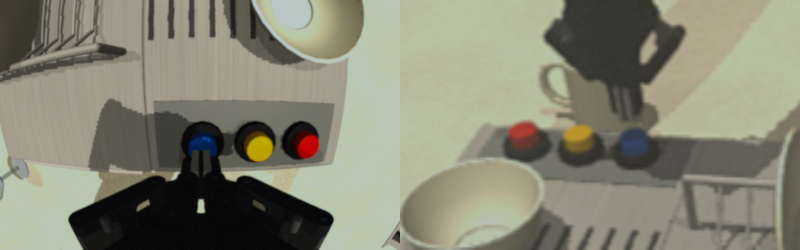

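The fingertips are centred in y over the blue cap, seen at (202,145) in the wrist view, and well clear of yellow. Now I'll press in small steps.

>>> send_rows(
  series=[
    [[0, 0, 1.2, 0, 0, 0, -1], [0, 0, 0.6, 0, 0, 0, -1], [0, 0, 0.4, 0, 0, 0, -1], [0, 0, 0.3, 0, 0, 0, -1], [0, 0, 0.2, 0, 0, 0, -1]],
  ],
)

```text
time: 8.3
eef_pos: [0.6506, -0.0883, 0.0947]
tcp_rot: [0.999, 0.04, -0.0, -0.0]
contact_force: [-1.8, 0.5, 3.0]
opening: 0.002
finger_force: 1.3
```

>>> send_rows(
  series=[
    [[0, 0, 0.2, 0, 0, 0, -1], [0, 0, 0.1, 0, 0, 0, -1], [0, 0, 0, 0, 0, 0, -1]],
  ],
)

```text
time: 8.68
eef_pos: [0.6506, -0.0883, 0.0918]
tcp_rot: [0.999, 0.04, 0.0, 0.0]
contact_force: [-2.7, 0.1, 4.3]
opening: -0.002
finger_force: 2.0
```

>>> send_rows(
  series=[
    [[0, 0, 0.2, 0, 0, 0, -1], [0, 0, 0.2, 0, 0, 0, -1], [0, 0, 0, 0, 0, 0, -1]],
  ],
)

```text
time: 9.05
eef_pos: [0.6507, -0.0883, 0.0877]
tcp_rot: [0.999, 0.04, 0.0, 0.0]
contact_force: [-3.5, -0.4, 6.1]
opening: 0.003
finger_force: 3.0
```

>>> send_rows(
  series=[
    [[0, 0, 0.2, 0, 0, 0, -1], [0, 0, 0.1, 0, 0, 0, -1], [0, 0, 0, 0, 0, 0, -1]],
  ],
)

```text
time: 9.43
eef_pos: [0.6507, -0.0883, 0.086]
tcp_rot: [0.999, 0.04, -0.0, 0.0]
contact_force: [-4.4, 0.9, 10.3]
opening: -0.002
finger_force: 5.1
```

Fully down at z = 0.086 with about 10 N. Withdrawing.

>>> send_rows(
  series=[
    [[0, 0, -2, 0, 0, 0, -1], [0, 0, -4, 0, 0, 0, -1], [0, 0, -5, 0, 0, 0, -1], [0, 0, -3, 0, 0, 0, -1], [-5, 0, 0, 0, 0, 0, -1], [-5, 0, 0, 0, 0, 0, -1], [-4, 0, 0, 0, 0, 0, -1], [0, 0, 0, 0, 0, 0, -1], [0, 0, 0, 0, 0, 0, -1]],
  ],
)

```text
time: 10.55
eef_pos: [0.5116, -0.0996, 0.2248]
tcp_rot: [0.999, 0.04, 0.001, 0.0]
contact_force: [0.2, -0.1, 0.2]
opening: 0.001
finger_force: 0.0
```

```bash
python3 - <<'E'
from plant import ctrl
import cv2
s=ctrl.get_state();print(s['eef_pos'],s['contact_force'])
c=ctrl.read_camera("top")
cv2.imwrite('pics/end.png',c['img'][:,:,::-1])
E
```

```text
[ 0.51163075 -0.09957399  0.22480197] [ 0.15487204 -0.06650053  0.22473083]
```

View pics/end.png

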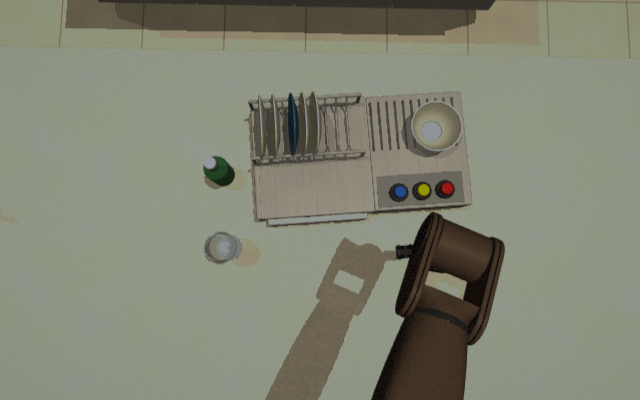

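The tray is home, with its lip at (318,218). The buttons are up, and the bowl, soap and glass are where they started. The mug is hidden beneath the arm, which is clear above it.

```bash
python3 -c "
from plant import ctrl
print(ctrl.sign_off())"
```

```text
the job is handed in; nothing more can be done
None
```

I pushed the tray fully home, pressed the blue button all the way down with about 10 N, withdrew the arm and handed the job in; the sign-off returned no verdict, and the mug was hidden under the arm in the last picture, so I couldn't check it.

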